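Set out the seasonings on the serving board

ROBOT

A 7-joint arm with a two-finger parallel gripper is mounted at the origin on a cart in front of the work surface, level with it; the furniture and walls round the work are solid. World frame = base frame: x ahead of the robot, y to its left, z up, the work surface at z = 0. Lengths are in m, angles in rad, forces in N, time in s.
With the tool pointing down it reaches from about 0.425 to 0.875 m from the base axis. Payload 8.4 kg.
Tool frame: the origin (TCP) lies midway between the tips of the shut fingers; the grasp point (between the pads) lies 19 mm behind it (grip_point_offset is the distance from the TCP to the grasp point, in m); z points along the fingers, y is the line along which they close (so a half turn about z gives the same grasp; the last joint's range is limited). The gripper opens to 85 mm and grips with 20 to 120 N. Pads are 22 mm wide; open, the fingers measure 114 mm over their backs; the gripper's body (76 mm by 85 mm) begins 54 mm behind the grasp point. The pads swing forward as they close: fully open they stand 13 mm farther back than shut.
Start: joints at [1.168, 0.333, 0.04, 1.465, -0.013, 1.343, -0.059], TCP at [0.194, -0.62, 0.231] pointing down, gripper open.
Joint ranges: [-2.58, 2.58], [-0.38, 2.09], [-1.3, 1.39], [0.25, 2.4], [-1.5, 4.64], [0.08, 2.09], [-2.65, 2.65]. Speed limits (rad/s): [2.22, 2.22, 2.79, 2.79, 3.14, 3.14, 3.14].

INTERFACE

Orientations are given as a rotation vector (axis times angle).
In Python, from cell import * gives the robot as it stands.
- The arm moves only by the shell command python3 -m pendant [OPENING] [FORCE], which reads ROWS from standard input. ROWS is a JSON list of rows, 1 to 10 of them, each written [[dx, dy, dz], turn]: dx, dy, dz in a scale on which 1.0 is 1 m, then a turn about the tool's z in fractions of the full range, 1 being 45 degrees; each row is the pose to reach, as a shift and turn from the pose commanded when the command began, along the tool's axes at that moment; what a row does not reach only later rows make up. A row lasts 1/12 s, in which the tool goes at most 0.0417 m and 0.125 rad, less where a joint would pass 70% of its speed; a pose out of reach is approached as far as the arm can. OPENING is the finger opening in m, set as the command begins (- or left out keeps the last). The fingers move at their own pace and stop on an object; FORCE is the grip in N (left out, the last holds). Time passes only in rows, so rows that do not move let the fingers close. It prints the time, the measured TCP pose, the force, the opening and the grip force at its end. A shift or turn number past 1, either way, is cut back to 1. Input that does not fit is refused with a message, and nothing moves.
- read_state(): the state, without advancing time (a new reading comes with each control period).
- grab_frame(name): name is "side" or "top" or "wrist"; returns a dict with "color" (480x640x3 uint8, red, green, blue), "fx", "fy", "cx", "cy" (pixels), "dist" ([k1, k2, p1, p2, k3] as OpenCV has them; the pictures are not rectified), "camera_from_world" (4x4, takes a point from world to camera coordinates); the wrist camera has in their place "tool_from_camera" (4x4, takes a point from camera to tool coordinates, whose origin is the TCP and whose axes are the flange's). Camera axes: x right, y down, z forward; pixel columns grow to the right and rows downward; lengths in m; the calibration is good to about 2 mm. A picture is of the moment at which its call begins: read the wrist's pose just before it. There is no depth.
- job_done(): hands the job in; it is judged then, once.
Trained networks look in a picture, given as the dict that the camera call returned (one of the last four; its "shot" number tells which), for a name from the list of things; names that differ only in an ending like _2 or _b are one class to them, and where a whole thing is asked for, a point or a joint stands for the part that bears it (a point fixed in the world has none). Each returns a list of dicts, best first, with "confidence" (0 to 1); they miss things now and then, are a little off and sometimes report something else, mostly with a low value. They report only what shows in the picture. A call takes as long as a camera call. They do not tell look-alikes from the thing itself.
- boxes_of(target, picture): "at" ([x, y, z] in m, in world coordinates, good to about 4 mm: the middle of the surface that is visible of it).
- trace(target, picture): "region" (480x640 bool, what is visible of it).
The state is a dict: "time_s": time; "qpos": joint angles; "dq": joint speeds; "joint_efforts": joint torques, N m; "eef_pos": TCP position; "orientation": TCP orientation; "contact_force": force on the tool from outside, world axes, zero at the start; "torque": the same for the moment, N m; "finger_gap": finger opening in m; "grasp_force": force on a finger pad.
Only numpy, scipy, OpenCV 4.12 (cv2) and the standard library are available. Lean on these libraries where they do the work, as an engineer would, in place of code of your own. Each camera call takes 0.05 s, during which the arm holds its last target. There are 200 camera calls.

TASK

Set out the seasonings on the wooden serving board, each standing upright and centred on an empty cork disc: the brown pepper mill between the jam jar and the tin that stand there, the salt shaker directly in front of the pepper mill (on the robot's side of it), the blue-labelled spice jar directly in front of the jam jar and the green-labelled spice jar directly in front of the tin. Knock nothing over, and leave the jam jar, the tin, the tea box and the mug where they stand.

Things in the scene. Friction and masses are not known exactly. Their poses are not given: they have to be found in the camera images.
- board: Wooden board, 240 (its x) x 340 (its y) x 22 mm, fixed. Origin: centre of underside; x points away from the robot (within 0.25 rad), y to its left. Six flush cork discs, 66 mm diameter: back row x = +52.5 mm, front row x = -52.5 mm, each at y = +105, 0, -105 mm. Jam jar and tin stand on the two outer discs of the back row; the other four are empty.
- jam_jar: Glass jar of red jam with a gold lid, 71 mm across, 110 mm tall, standing on the left or the right disc of the board's back row (which one varies); stays where it is. Origin at the centre of its underside, z up. 
- tin: Food tin with a blue, white and red label, 75 mm diameter, 110 mm tall, standing on the other outer disc of the back row; stays where it is. Origin at the centre of its underside, z up. 
- pepper_mill: Dark brown wooden pepper mill, upright on the worktop left or right of the board, 170 mm tall, 58 mm diameter at the foot; its round head, about 48 mm diameter, spans heights 123 to 159 mm and has a small metal knob above it; grip it by the head about 135 mm up. The head does not turn. 0.13 to 0.25 kg. Origin at the centre of its underside, z up. 
- salt_shaker: Salt shaker: clear with pale grey contents and a grey domed cap, upright on the worktop left or right of the board, 44 mm diameter up to 70 mm, cap 34 mm diameter, 90 mm tall in all; grip it about 55 mm up. 0.07 to 0.14 kg. Origin at the centre of its underside, z up. 
- jar_blue: Round spice jar with a blue-topped black lid and a dark blue and white label, upright on the worktop left or right of the board, 41 mm diameter, 105 mm tall; grip it about 70 mm up. 0.07 to 0.16 kg. Origin at the centre of its underside, z up. 
- jar_green: Round spice jar with a black lid and a black label with green leaves, upright on the worktop left or right of the board, 41 mm diameter, 105 mm tall; grip it about 70 mm up. 0.07 to 0.16 kg. Origin at the centre of its underside, z up. 
- mug: White mug of tea, 78 mm diameter, 97 mm tall, on the worktop in front of the board, to the right; not to be disturbed. Origin at the middle of its underside's extents, handle included (the round body's centre is 15 mm from it along its +y axis, the handle points to -y).
- tea_box: Red cardboard tea box, 72 x 135 x 78 mm, on the worktop far to the left; not to be disturbed. Origin at the centre of its underside, z up. 
Mind the look-alikes: they are no part of the job. Leave any pink look-alike of the jar_green alone.

How it is judged:
By the outcome, as a careful person would: the job done as asked, in the order asked, and still so for the second after the job is handed in, with the robot touching nothing.
It also fails if it takes over 128 s, if anything falls off the work surface, if the arm or the gripper's body presses on something with over 40 N, if the wrist force passes 120 N, or if a joint passes its speed limit or range.

## Working session

There is one attempt and no reset: what is moved stays moved. The work goes in short steps, Python scripts to look and compute and a shell command to move; the robot and the scene stay as the last step left them, time stands still between calls to the robot, and variables do not carry over. Pictures are saved under pics/ and viewed, at most 14 in all, crops included, and the job is handed in when it is done.

```bash
mkdir -p pics; ls
python3 - <<'E'
from cell import *
import cv2
s=read_state();print(s['time_s'],s['eef_pos'],s['orientation'],s['finger_gap'])
for n in("side","top"):
    f=grab_frame(n);cv2.imwrite(f"pics/{n}0.png",f["color"][:,:,::-1])
    for t in["board","jam_jar","tin","pepper_mill","salt_shaker","jar_blue","jar_green","mug","tea_box"]:
        for b in boxes_of(t,f):
            T=f["camera_from_world"];p=T[:3,:3]@b["at"]+T[:3,3]
            print(n,t,[round(float(v),3) for v in b["at"]],round(b["confidence"],2),int(p[0]/p[2]*f["fx"]+f["cx"]),int(p[1]/p[2]*f["fy"]+f["cy"]))
E
```

```text
pics
0.0 [ 0.19426116 -0.61981979  0.23041613] [-3.10384050e+00 -4.75096197e-01  6.07892238e-04] 0.08560380805492601
side board [0.556, -0.007, 0.022] 0.95 333 265
side jam_jar [0.628, -0.104, 0.1] 0.59 358 265
side tin [0.643, 0.109, 0.098] 0.68 359 225
side pepper_mill [0.482, 0.385, 0.078] 0.74 311 185
side salt_shaker [0.566, 0.365, 0.044] 0.75 334 196
side jar_blue [0.449, -0.343, 0.068] 0.8 295 331
side jar_blue [0.625, -0.103, 0.098] 0.64 357 266
side jar_blue [0.566, 0.364, 0.047] 0.28 334 196
side jar_green [0.532, -0.303, 0.069] 0.84 326 320
side jar_green [0.572, -0.429, 0.074] 0.8 342 353
side jar_green [0.615, -0.334, 0.068] 0.66 357 328
side jar_green [0.49, -0.448, 0.069] 0.65 310 360
side jar_green [0.648, -0.419, 0.074] 0.61 372 350
side mug [0.337, -0.22, 0.06] 0.95 257 302
side tea_box [0.553, 0.49, 0.061] 0.91 330 175
top board [0.568, 0.035, 0.024] 0.74 323 235
top jam_jar [0.618, -0.066, 0.134] 0.57 356 214
top tin [0.634, 0.135, 0.131] 0.83 291 210
top pepper_mill [0.482, 0.394, 0.141] 0.88 206 259
top salt_shaker [0.561, 0.371, 0.075] 0.68 219 236
top jar_blue [0.57, 0.034, 0.023] 0.67 323 235
top jar_blue [0.446, -0.314, 0.105] 0.59 435 269
top jar_blue [0.566, -0.406, 0.102] 0.5 461 231
top jar_green [0.563, -0.403, 0.101] 0.79 460 232
top jar_green [0.492, -0.418, 0.106] 0.73 466 254
top jar_green [0.61, -0.315, 0.107] 0.62 433 217
top jar_green [0.525, -0.279, 0.105] 0.5 422 244
top jar_green [0.648, -0.39, 0.1] 0.49 455 206
top mug [0.335, -0.198, 0.059] 0.72 396 304
top tea_box [0.544, 0.511, 0.075] 0.85 175 242
top tea_box [0.568, 0.037, 0.023] 0.23 322 235
```

View pics/side0.png

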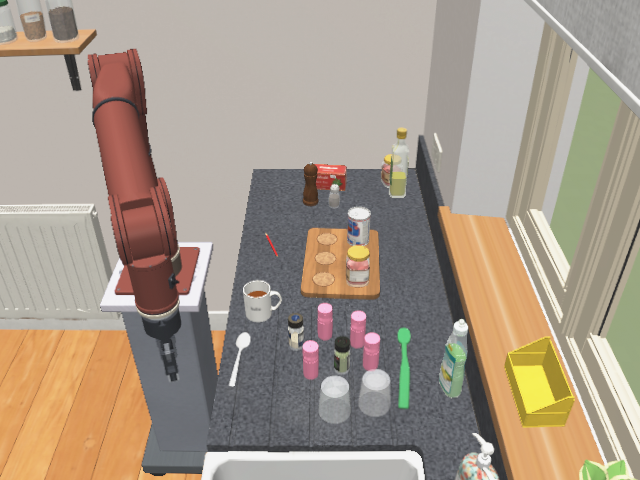

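View pics/top0.png

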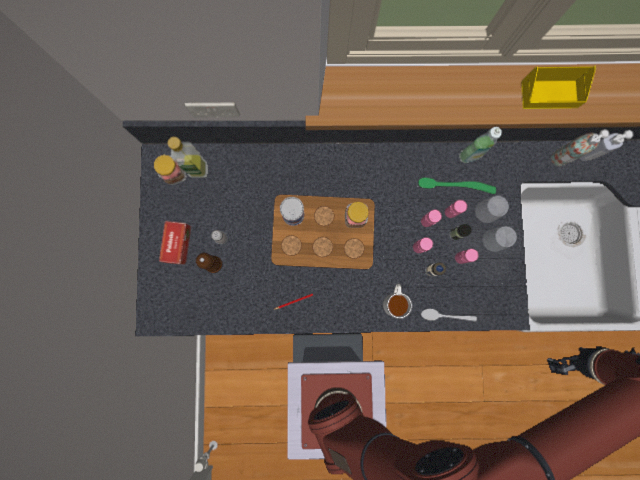

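```bash
cat > h.py <<'E'
from cell import *
import cv2,numpy as np
from scipy.spatial.transform import Rotation as R
def K(f): return np.array([[f["fx"],0,f["cx"]],[0,f["fy"],f["cy"]],[0,0,1]])
def c2w(f,s=None):
    """world_from_camera"""
    if "camera_from_world" in f: return np.linalg.inv(f["camera_from_world"])
    T=np.eye(4);T[:3,:3]=R.from_rotvec(s["orientation"]).as_matrix();T[:3,3]=s["eef_pos"]
    return T@f["tool_from_camera"]
def project(f,p,s=None):
    T=np.linalg.inv(c2w(f,s));p=np.atleast_2d(np.array(p,float))
    return cv2.projectPoints(p,cv2.Rodrigues(T[:3,:3])[0],T[:3,3],K(f),np.array(f["dist"]))[0][:,0]
def back(f,uv,z,s=None):
    T=c2w(f,s);uv=np.array(uv,float).reshape(-1,1,2)
    n=cv2.undistortPoints(uv,K(f),np.array(f["dist"]))[:,0]
    d=np.c_[n,np.ones(len(n))]@T[:3,:3].T;o=T[:3,3]
    return o+d*((z-o[2])/d[:,2])[:,None]
E
python3 - <<'E'
from h import *
np.set_printoptions(precision=3,suppress=True)
s=read_state()
print(R.from_rotvec(s["orientation"]).as_matrix())
for n in("side","top"):
    f=grab_frame(n);print(n,f["dist"],"cam at",c2w(f)[:3,3])
    print("tcp, tcp+.1, base px",project(f,[s["eef_pos"],s["eef_pos"]+[0,0,.1],[0,0,0]]))
    pts=[(326,239),(325,258),(324,280)] if n=="side" else [(291,245),(322,246),(354,248),(324,216)]
    print("corks",back(f,pts,.022))
f=grab_frame("wrist");print(f["tool_from_camera"]);cv2.imwrite("pics/w0.png",f["color"][:,:,::-1])
t=cv2.imread("pics/top0.png")[330:400,530:640];u=cv2.imread("pics/side0.png")[280:400,110:230]
cv2.imwrite("pics/tools.png",np.hstack([cv2.resize(t,(440,280),interpolation=cv2.INTER_CUBIC),cv2.resize(u,(280,280),interpolation=cv2.INTER_CUBIC)]))
E
```

```text
[[ 0.954  0.299  0.   ]
 [ 0.299 -0.954  0.   ]
 [ 0.    -0.    -1.   ]]
side [-0.092  0.     0.     0.     0.   ] cam at [ 0.517 -1.53   1.24 ]
tcp, tcp+.1, base px [[172.545 367.568]
 [165.255 334.762]
 [159.236 270.34 ]]
corks [[ 0.534  0.137  0.022]
 [ 0.53   0.034  0.022]
 [ 0.526 -0.075  0.022]]
top [0.025 0.    0.    0.    0.   ] cam at [0.372 0.074 1.467]
tcp, tcp+.1, base px [[561.477 355.419]
 [583.882 360.91 ]
 [336.436 409.697]]
corks [[ 0.538  0.143  0.022]
 [ 0.534  0.04   0.022]
 [ 0.526 -0.068  0.022]
 [ 0.635  0.031  0.022]]
[[-0.    -0.957 -0.29   0.074]
 [ 1.    -0.    -0.001  0.   ]
 [ 0.001 -0.29   0.957 -0.142]
 [ 0.     0.     0.     1.   ]]
```

View pics/tools.png

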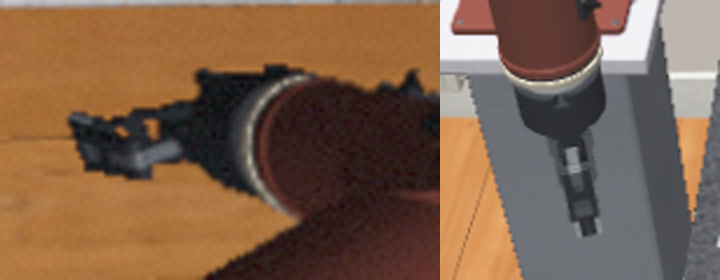

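```bash
cat >> h.py <<'E'
from scipy.optimize import minimize
def hull(f,pts,s=None,S=4):
    m=np.zeros((480*S,640*S),np.uint8);h=cv2.convexHull(project(f,pts,s).astype(np.float32))
    cv2.fillConvexPoly(m,np.round((h[:,0]+.5)*S*16).astype(int),1,shift=4);return m.astype(bool)
A=np.linspace(0,2*np.pi,40,endpoint=False)
def rings(rz):  # list of (radius, z)
    return np.vstack([np.c_[r*np.cos(A),r*np.sin(A),0*A+z] for r,z in rz])
def fit(obs,parts,x0,S=4):
    """obs: list of (frame, state, region, ignore); parts: convex point sets; pose x,y[,yaw]"""
    big=[[np.kron(a,np.ones((S,S),bool)) for a in (o[2],o[3])] for o in obs]
    def cost(x):
        c,s=(np.cos(x[2]),np.sin(x[2])) if len(x)>2 else (1,0)
        M=np.array([[c,-s,0],[s,c,0],[0,0,1]]);t=0
        for o,(reg,ig) in zip(obs,big):
            m=np.zeros_like(reg)
            for p in parts: m|=hull(o[0],p@M.T+[x[0],x[1],0],o[1],S)
            m&=~ig;r=reg&~ig;t+=1-(m&r).sum()/max(1,(m|r).sum())
        return t/len(obs)
    sim=[x0]+[np.array(x0)+d for d in np.diag([.012]*2+[.06]*(len(x0)-2))]
    r=minimize(cost,x0,method="Nelder-Mead",options=dict(initial_simplex=sim,xatol=3e-4,fatol=1e-4,maxiter=60))
    return r.x,r.fun
PARTS=dict(jam_jar=[rings([(.0355,.022),(.0355,.132)])],tin=[rings([(.0375,.022),(.0375,.132)])],
 pepper_mill=[rings([(.029,0),(.024,.123),(.024,.159)])],salt_shaker=[rings([(.022,0),(.022,.07),(.017,.09)])],
 jar_blue=[rings([(.0205,0),(.0205,.105)])],jar_green=[rings([(.0205,0),(.0205,.105)])])
BOARD=[np.array([[x,y,z] for x in(-.12,.12) for y in(-.17,.17) for z in(0,.022)])]
E
cat > fit0.py <<'E'
from h import *
np.set_printoptions(precision=4,suppress=True)
F={n:grab_frame(n) for n in("side","top")}
G=dict(jam_jar=(.63,-.07),tin=(.645,.14),pepper_mill=(.48,.4),salt_shaker=(.563,.375),jar_blue=(.448,-.32),jar_green=(.566,-.408))
reg={}
for t,g in G.items():
    for n,f in F.items():
        c=project(f,[[*g,.06]])[0]
        b=[x for x in trace(t,f) if np.hypot(*(np.argwhere(x["region"]).mean(0)[::-1]-c))<14]
        if b: reg[t,n]=b[0]["region"]
for t,g in G.items():
    for sel in(("side","top"),("side",),("top",)):
        o=[(F[n],None,reg[t,n],np.zeros((480,640),bool)) for n in sel if (t,n) in reg]
        if o: print(t,sel,*fit(o,PARTS[t],g))
o=[]
for n,f in F.items():
    ig=np.zeros((480,640),np.uint8)
    for t in("jam_jar","tin"):
        if (t,n) in reg: ig|=reg[t,n].astype(np.uint8)
    o.append((f,None,trace("board",f)[0]["region"],cv2.dilate(ig,np.ones((5,5))).astype(bool)))
for k in(o,o[:1],o[1:]): print("board",*fit(k,BOARD,(.58,.035,-.05)))
E
python3 fit0.py
python3 - <<'E'
import cv2
c=cv2.imread("pics/side0.png")[295:385,280:400]
cv2.imwrite("pics/crop0.png",cv2.resize(c,None,fx=5,fy=5,interpolation=cv2.INTER_CUBIC))
E
```

```text
jam_jar ('side', 'top') [ 0.6266 -0.0702] 0.1057272757840877
jam_jar ('side',) [ 0.6262 -0.0792] 0.07932816537467702
jam_jar ('top',) [ 0.6267 -0.0686] 0.09256962453489681
tin ('side', 'top') [0.6407 0.1376] 0.06392411483906296
tin ('side',) [0.6391 0.1337] 0.06559361868812763
tin ('top',) [0.642  0.1375] 0.038057881903954205
pepper_mill ('side', 'top') [0.4794 0.3991] 0.17184877176108349
pepper_mill ('side',) [0.4778 0.3997] 0.1837513111471345
pepper_mill ('top',) [0.4801 0.3984] 0.14827586206896548
salt_shaker ('side', 'top') [0.5651 0.3768] 0.2823246460831944
salt_shaker ('side',) [0.5628 0.3831] 0.2897657213316893
salt_shaker ('top',) [0.567  0.3763] 0.24183761918520663
jar_blue ('side', 'top') [ 0.4468 -0.328 ] 0.19177187341361823
jar_blue ('side',) [ 0.446  -0.3284] 0.05972549860604759
jar_blue ('top',) [ 0.4515 -0.3239] 0.28388746803069054
jar_green ('side', 'top') [ 0.5715 -0.4139] 0.13319734344954465
jar_green ('side',) [ 0.5696 -0.4132] 0.16654384672070743
jar_green ('top',) [ 0.5725 -0.4143] 0.06572135944181856
board [ 0.5833  0.0363 -0.061 ] 0.05309945117815573
board [ 0.5815  0.0363 -0.0629] 0.07099351303170853
board [ 0.5845  0.0361 -0.0575] 0.027370264944164613
```

View pics/crop0.png

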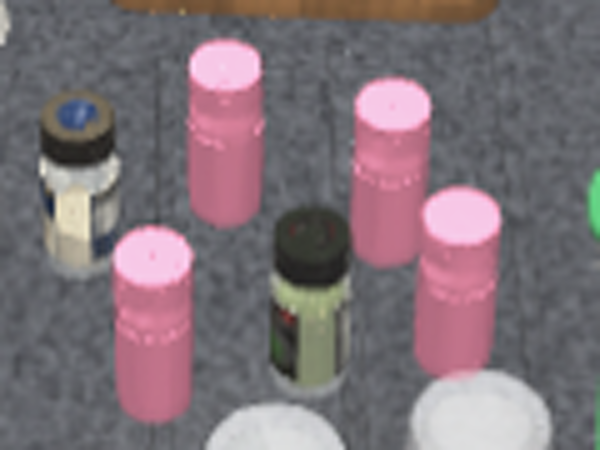

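Candidates for jar_green in the side picture: pinks at (325,322), (358,329), (311,360) and (372,351), and the black-lidded jar at (342,355) with the green-leaf label. Only the last fits. The blue-topped jar is at (296,330).

The manual's scale: turns go in shares of 45 degrees. Converting my numbers, 0.3046 rad / 0.7854 = 0.3878.

```bash
R='x'; echo '[[[0.382,-0.216,-0.05],0.3878],[[0.382,-0.216,-0.05],0.3878],[[0.382,-0.216,-0.05],0.3878],[[0.382,-0.216,-0.05],0.3878],[[0.382,-0.216,-0.05],0.3878],[[0.382,-0.216,-0.05],0.3878],[[0.382,-0.216,-0.05],0.3878],[[0.382,-0.216,-0.05],0.3878],[[0.382,-0.216,-0.05],0.3878],[[0.382,-0.216,-0.05],0.3878]]' | python3 -m pendant 0.085 40
```

```text
time_s: 2.78
eef_pos: [0.4771, -0.3177, 0.2789]
orientation: [3.141, -0.002, 0.001]
contact_force: [1.2, 0.3, -0.4]
finger_gap: 0.0849
grasp_force: 0.0
```

```bash
echo '[[[0.003,-0.4,0],0],[[0.003,-0.4,0],0],[[0.003,-0.4,0],0],[[0.003,-0.4,0],0],[[0.003,-0.4,0],0],[[0.003,-0.4,0],0],[[0.003,-0.4,0],0],[[0.003,-0.4,0],0],[[0.003,-0.4,0],0],[[0.003,-0.4,0],0]]' | python3 -m pendant; echo '[[[0,-0.31,0],0],[[0,-0.31,0],0],[[0,-0.31,0],0],[[0,-0.31,0],0],[[0,-0.31,0],0],[[0,-0.31,0],0],[[0,-0.31,0],0],[[0,-0.31,0],0],[[0,-0.31,0],0],[[0,-0.31,0],0]]' | python3 -m pendant
python3 - <<'E'
from h import *
s=read_state();f=grab_frame("wrist");cv2.imwrite("pics/w1.png",f["color"][:,:,::-1])
print(s["eef_pos"],s["orientation"])
Z=np.zeros((480,640),bool)
for t in("pepper_mill","salt_shaker"):
    for b in boxes_of(t,f): print(t,b["at"],b["confidence"])
    for b in trace(t,f): print(b["confidence"],b["region"].sum(),fit([(f,s,b["region"],Z)],PARTS[t],(.48,.4) if t[0]=="p" else (.565,.377),2))
E
```

```text
time_s: 3.62
eef_pos: [0.4787, 0.0855, 0.2788]
orientation: [-3.141, -0.005, -0.002]
contact_force: [-0.1, 0.3, -0.3]
finger_gap: 0.085
grasp_force: 0.0
time_s: 4.45
eef_pos: [0.479, 0.3919, 0.2779]
orientation: [-3.141, -0.003, 0.002]
contact_force: [-1.0, -0.2, 0.4]
finger_gap: 0.0849
grasp_force: 0.0
[0.47896314 0.39189213 0.27785125] [-3.14131623e+00 -2.71923147e-03  1.80012685e-03]
pepper_mill [0.492, 0.4058, 0.1484] 0.88
0.71 4150 (array([0.48738451, 0.40302561]), np.float64(0.12521079258010115))
salt_shaker [0.5662, 0.3837, 0.0852] 0.71
salt_shaker [0.5512, 0.146, 0.022] 0.21
0.8 1558 (array([0.56736037, 0.38085758]), np.float64(0.22928518426910705))
```

View pics/w1.png

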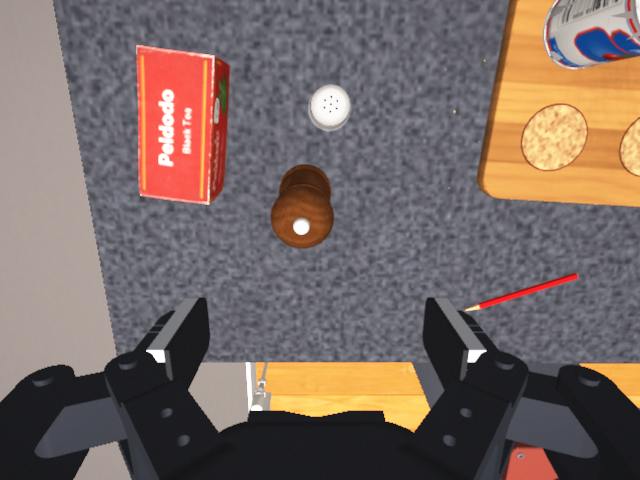

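The wrist picture shows the mill's knob at (302,227), the salt cap at (330,107) and the front-left cork at (554,137), with the red pencil at (520,292).

Run:
```python
from h import *
np.set_printoptions(precision=4,suppress=True)
s=read_state();f=grab_frame("wrist");print(s["eef_pos"],c2w(f,s)[:3,3])
for n,uv,z in(("knob",(302,227),.168),("head",(302.5,217),.14),("cap",(330,106),.082),("capbody",(330,107),.07),("cork",(554,137),.022)): print(n,back(f,uv,z,s)[0])
```

```text
[0.4805 0.3892 0.2786] [0.5548 0.389  0.421 ]
knob [0.4836 0.3993 0.168 ]
head [0.4839 0.3999 0.14  ]
cap [0.5687 0.3768 0.082 ]
capbody [0.5683 0.3764 0.07  ]
cork [0.5396 0.1399 0.022 ]
```

```bash
echo '[[[0.0015,-0.01,0.04],0],[[0.0015,-0.01,0.08],0],[[0.0015,-0.01,0.12],0],[[0.0015,-0.01,0.15],0],[[0.0015,-0.01,0.168],0],[[0.0015,-0.01,0.168],0],[[0.0015,-0.01,0.168],0]]' | python3 -m pendant; echo '[[[0,0,0],0],[[0,0,0],0],[[0,0,0],0],[[0,0,0],0],[[0,0,0],0],[[0,0,0],0],[[0,0,0],0],[[0,0,0],0]]' | python3 -m pendant 0.03 40
```

```text
time_s: 5.33
eef_pos: [0.4813, 0.3999, 0.1103]
orientation: [3.141, -0.003, -0.001]
contact_force: [-0.2, -0.4, 1.4]
finger_gap: 0.0849
grasp_force: 0.0
time_s: 6.0
eef_pos: [0.4821, 0.4018, 0.1123]
orientation: [-3.139, 0.001, -0.004]
contact_force: [-0.2, 1.7, 5.8]
finger_gap: 0.0472
grasp_force: 40.7
```

```bash
echo '[[[0,0,-0.03],0],[[0,0,-0.06],0],[[0,0,-0.1],0],[[0,0,-0.14],0],[[0,0,-0.18],0],[[0,0,-0.18],0]]' | python3 -m pendant ; echo '[[[0.154,0.367,0],0],[[0.154,0.367,0],0],[[0.154,0.367,0],0],[[0.154,0.367,0],0],[[0.154,0.367,0],0],[[0.154,0.367,0],0],[[0.154,0.367,0],0],[[0.154,0.367,0],0],[[0.154,0.367,0],0],[[0.154,0.367,0],0]]' | python3 -m pendant; echo '[[[0,0,0],0],[[0,0,0],0],[[0,0,0],0]]' | python3 -m pendant
python3 - <<'E'
from h import *
s=read_state()
for n in("wrist","top"):
    f=grab_frame(n);cv2.imwrite(f"pics/{n}2.png",f["color"][:,:,::-1])
print(s["eef_pos"],s["orientation"])
E
```

```text
time_s: 6.5
eef_pos: [0.4825, 0.4031, 0.2995]
orientation: [-3.134, 0.001, -0.014]
contact_force: [0.5, 1.7, -1.5]
finger_gap: 0.0468
grasp_force: 41.9
time_s: 7.33
eef_pos: [0.6361, 0.027, 0.2899]
orientation: [3.139, -0.01, 0.0]
contact_force: [0.4, -1.0, -3.0]
finger_gap: 0.0469
grasp_force: 42.2
time_s: 7.58
eef_pos: [0.6346, 0.0344, 0.2903]
orientation: [-3.141, 0.0, 0.0]
contact_force: [-0.3, 0.8, -2.1]
finger_gap: 0.0469
grasp_force: 42.2
[0.63457561 0.03443642 0.29025659] [-3.14077287e+00  1.77918273e-04  4.09847868e-04]
```

View pics/wrist2.png

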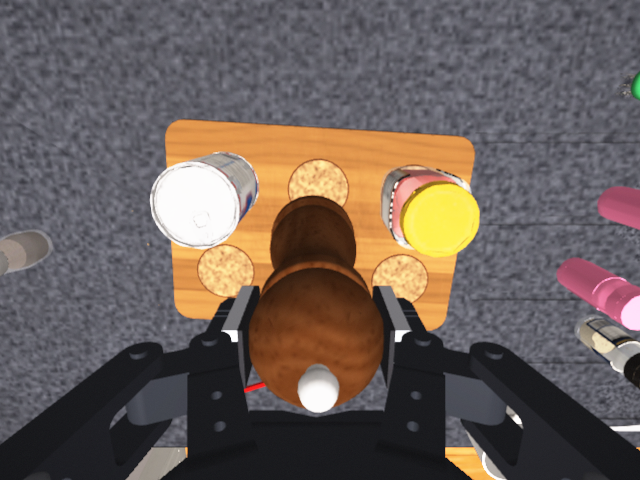

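The mill hangs in the fingers. The back-middle cork is at about (318,187), front-left at (226,271) and front-right at (400,281). The tin and the jam jar stand undisturbed.

Run:
```python
from h import *
np.set_printoptions(precision=4,suppress=True)
s=read_state();f=grab_frame("wrist")
P=back(f,[(318,187),(226,271),(400,281)],.022,s);print(P)
print("fit px",project(f,[(.636,.033,.022),(.5385,.143,.022),(.5248,-.0654,.022)],s))
print("knob",back(f,[(319,388)],s["eef_pos"][2]-.112+.168,s), "hanging mill z0",s["eef_pos"][2]-.112)
print(project(f,rings([(.029,.178)])[10:11]+[*s["eef_pos"][:2],0],s))
```

```text
[[ 0.6396  0.0336  0.022 ]
 [ 0.5378  0.1439  0.022 ]
 [ 0.5252 -0.0661  0.022 ]]
fit px [[318.4889 190.1585]
 [226.6782 270.4853]
 [399.4037 281.2778]]
knob [[0.6376 0.0346 0.3465]] hanging mill z0 0.17854463061086323
[[276.072  230.2904]]
```

```bash
echo '[[[0.0005,0.001,0.04],0],[[0.0005,0.001,0.08],0],[[0.0005,0.001,0.11],0],[[0.0005,0.001,0.135],0],[[0.0005,0.001,0.148],0],[[0.0005,0.001,0.152],0],[[0.0005,0.001,0.155],0],[[0.0005,0.001,0.155],0],[[0.0005,0.001,0.155],0]]' | python3 -m pendant; echo '[[[0,0,0.001],0],[[0,0,0.001],0]]' | python3 -m pendant
```

```text
time_s: 8.48
eef_pos: [0.6364, 0.0329, 0.1371]
orientation: [-3.141, 0.001, -0.004]
contact_force: [0.9, -0.3, -2.4]
finger_gap: 0.0473
grasp_force: 42.2
time_s: 8.65
eef_pos: [0.636, 0.0326, 0.1354]
orientation: [3.142, -0.002, 0.003]
contact_force: [-0.3, 0.6, -2.9]
finger_gap: 0.0472
grasp_force: 42.2
```

```bash
echo '[[[0,0,0.001],0],[[0,0,0.0015],0],[[0,0,0.0015],0]]' | python3 -m pendant
```

```text
time_s: 8.9
eef_pos: [0.636, 0.0327, 0.1339]
orientation: [-3.142, 0.001, -0.003]
contact_force: [-0.1, 0.8, 4.6]
finger_gap: 0.047
grasp_force: 42.5
```

```bash
echo '[[[0,0,0],0],[[0,0,0],0],[[0,0,0],0],[[0,0,0],0],[[0,0,-0.01],0],[[0,0,-0.03],0],[[0,0,-0.07],0],[[0,0,-0.11],0],[[0,0,-0.13],0],[[0,0,-0.13],0]]' | python3 -m pendant 0.075; echo '[[[-0.069,-0.344,0],0],[[-0.069,-0.344,0],0],[[-0.069,-0.344,0],0],[[-0.069,-0.344,0],0],[[-0.069,-0.344,0],0],[[-0.069,-0.344,0],0],[[-0.069,-0.344,0],0],[[-0.069,-0.344,0],0],[[-0.069,-0.344,0],0],[[-0.069,-0.344,0],0]]' | python3 -m pendant; echo '[[[0,0,0.05],0],[[0,0,0.05],0],[[0,0,0.05],0]]' | python3 -m pendant
python3 - <<'E'
from h import *
s=read_state()
f=grab_frame("wrist");cv2.imwrite("pics/w3.png",f["color"][:,:,::-1])
t=grab_frame("top");a=t["color"][180:290,180:400,::-1];t=grab_frame("side");b=t["color"][150:310,270:400,::-1]
cv2.imwrite("pics/c3.png",np.hstack([cv2.resize(a,(440,220)),cv2.resize(b,(179,220)),cv2.resize(f["color"][:,:,::-1],(180,220))]))
g=cv2.cvtColor(f["color"],cv2.COLOR_RGB2HSV)
print(s["eef_pos"],project(f,[(.567,.377,.09)],s))
for x in trace("salt_shaker",f): print(x["confidence"],cv2.fitEllipse(np.argwhere(x["region"])[:,::-1].astype(np.float32)))
E
```

```text
time_s: 9.73
eef_pos: [0.6375, 0.0333, 0.2698]
orientation: [-3.141, 0.001, -0.014]
contact_force: [-0.5, -0.1, -0.3]
finger_gap: 0.0752
grasp_force: 0.0
time_s: 10.57
eef_pos: [0.5629, 0.3829, 0.2629]
orientation: [-3.139, -0.012, 0.003]
contact_force: [-0.1, 0.1, -0.2]
finger_gap: 0.0751
grasp_force: 0.0
time_s: 10.82
eef_pos: [0.5658, 0.3744, 0.2097]
orientation: [3.138, -0.002, -0.007]
contact_force: [-0.3, 0.1, 1.1]
finger_gap: 0.0746
grasp_force: 0.0
[0.56580737 0.37443415 0.20966758] [[312.09469344 225.34619613]]
0.65 ((309.4119567871094, 211.03977966308594), (40.18218231201172, 48.63774490356445), 7.500500679016113)
```

View pics/c3.png

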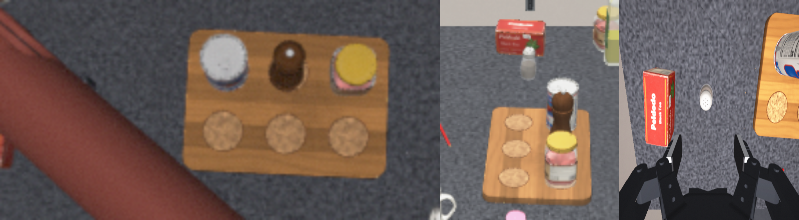

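View pics/w3.png

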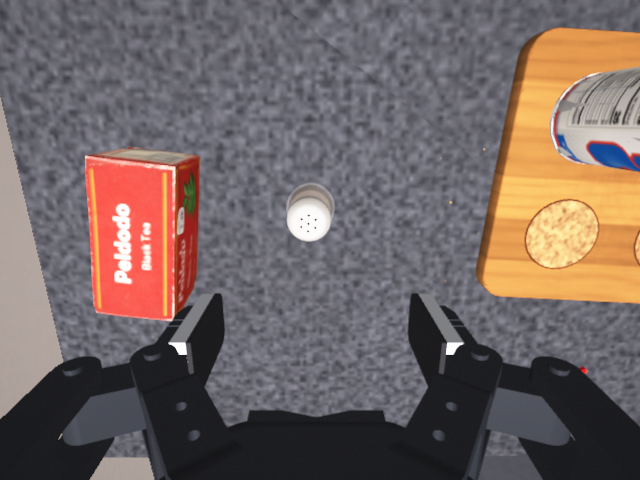

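The mill stands centred on its cork. The salt cap is at (309,222) in the wrist picture, with the tea box clear to its left at x<200.

```bash
echo '[[[0.002,-0.003,0.04],0],[[0.002,-0.003,0.08],0],[[0.002,-0.003,0.12],0],[[0.002,-0.003,0.15],0],[[0.002,-0.003,0.17],0],[[0.002,-0.003,0.18],0],[[0.002,-0.003,0.18],0],[[0.002,-0.003,0.18],0]]' | python3 -m pendant; echo '[[[0,0,0],0],[[0,0,0],0],[[0,0,0],0],[[0,0,0],0],[[0,0,0],0],[[0,0,0],0],[[0,0,0],0],[[0,0,0],0]]' | python3 -m pendant 0.025 30; echo '[[[0,0,-0.02],0],[[0,0,-0.06],0],[[0,0,-0.1],0],[[0,0,-0.14],0],[[0,0,-0.16],0],[[0,0,-0.16],0],[[0,0,-0.16],0]]' | python3 -m pendant
```

```text
time_s: 11.68
eef_pos: [0.5695, 0.3802, 0.0344]
orientation: [-3.14, 0.002, -0.002]
contact_force: [1.0, 0.6, 0.4]
finger_gap: 0.0747
grasp_force: 0.0
time_s: 12.35
eef_pos: [0.5696, 0.38, 0.0348]
orientation: [-3.141, 0.002, -0.004]
contact_force: [-1.5, -1.1, 5.8]
finger_gap: 0.038
grasp_force: 29.7
time_s: 12.93
eef_pos: [0.5692, 0.3801, 0.1949]
orientation: [-3.14, 0.001, -0.005]
contact_force: [-0.4, -0.8, -1.3]
finger_gap: 0.0381
grasp_force: 30.3
```

```bash
echo '[[[-0.038,0.341,0],0],[[-0.038,0.341,0],0],[[-0.038,0.341,0],0],[[-0.038,0.341,0],0],[[-0.038,0.341,0],0],[[-0.038,0.341,0],0],[[-0.038,0.341,0],0],[[-0.038,0.341,0],0],[[-0.038,0.341,0],0],[[-0.038,0.341,0],0]]' | python3 -m pendant; echo '[[[0,0,0.08],0],[[0,0,0.08],0],[[0,0,0.08],0],[[0,0,0.08],0]]' | python3 -m pendant
python3 - <<'E'
from h import *
s=read_state()
f=grab_frame("wrist");cv2.imwrite("pics/w4.png",f["color"][:,:,::-1])
print(s["eef_pos"])
z0=s["eef_pos"][2]-.0345
print("z0",z0,"cap",project(f,[(*s["eef_pos"][:2],z0+.09)],s),"cork",project(f,[(.5315,.039,.022)],s))
b=trace("salt_shaker",f)
if b:
    m=b[0]["region"];p=np.argwhere(m);print(b[0]["confidence"],p.min(0),p.max(0))
E
```

```text
time_s: 13.77
eef_pos: [0.5293, 0.0333, 0.1913]
orientation: [3.14, -0.013, -0.004]
contact_force: [-0.2, 1.0, 0.1]
finger_gap: 0.0383
grasp_force: 30.4
time_s: 14.1
eef_pos: [0.5284, 0.0394, 0.1111]
orientation: [-3.141, -0.001, 0.009]
contact_force: [0.1, 0.6, -0.6]
finger_gap: 0.0382
grasp_force: 30.6
[0.52841482 0.03941502 0.11110216]
z0 0.07660216003517208 cap [[316.023474   397.03665176]] cork [[316.94772715 235.11702206]]
0.64 [245 261] [417 366]
```

View pics/w4.png

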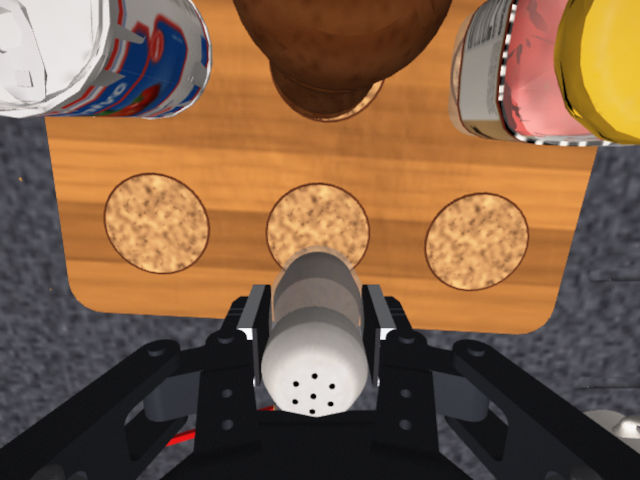

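The salt hangs upright (holes at 314,393) over the front-middle cork (318,232). The mill foot sits on its cork.

```bash
echo '[[[0.003,0,0.025],0],[[0.003,0,0.04],0],[[0.003,0,0.048],0],[[0.003,0,0.052],0],[[0.003,0,0.052],0],[[0.003,0,0.052],0]]' | python3 -m pendant; echo '[[[0,0,0.001],0],[[0,0,0.002],0],[[0,0,0.002],0]]' | python3 -m pendant
```

```text
time_s: 14.7
eef_pos: [0.5342, 0.0389, 0.0621]
orientation: [-3.141, 0.001, -0.003]
contact_force: [0.3, -0.8, -1.8]
finger_gap: 0.038
grasp_force: 30.6
time_s: 14.95
eef_pos: [0.5337, 0.0386, 0.0592]
orientation: [3.142, -0.002, 0.001]
contact_force: [0.4, 0.2, -1.6]
finger_gap: 0.0378
grasp_force: 30.6
```

```bash
echo '[[[-0.0015,0,0.001],0],[[-0.0015,0,0.0015],0],[[-0.0015,0,0.0015],0]]' | python3 -m pendant; echo '[[[0,0,0.0015],0],[[0,0,0.0015],0]]' | python3 -m pendant
```

```text
time_s: 15.2
eef_pos: [0.5317, 0.0386, 0.0572]
orientation: [3.142, -0.001, -0.0]
contact_force: [-1.1, -0.8, -1.7]
finger_gap: 0.0382
grasp_force: 30.6
time_s: 15.37
eef_pos: [0.5323, 0.0386, 0.0563]
orientation: [3.141, -0.001, 0.001]
contact_force: [-2.2, -0.5, 3.5]
finger_gap: 0.038
grasp_force: 31.4
```

```bash
echo '[[[0,0,0],0],[[0,0,0],0],[[0,0,0],0],[[0,0,0],0],[[0,0,-0.01],0],[[0,0,-0.04],0],[[0,0,-0.08],0],[[0,0,-0.12],0],[[0,0,-0.15],0],[[0,0,-0.15],0]]' | python3 -m pendant 0.075; echo '[[[-0.085,0.366,0],0],[[-0.085,0.366,0],0],[[-0.085,0.366,0],0],[[-0.085,0.366,0],0],[[-0.085,0.366,0],0],[[-0.085,0.366,0],0],[[-0.085,0.366,0],0],[[-0.085,0.366,0],0],[[-0.085,0.366,0],0],[[-0.085,0.366,0],0]]' | python3 -m pendant; echo '[[[0,0,0.01],0],[[0,0,0.01],0],[[0,0,0.01],0]]' | python3 -m pendant
python3 - <<'E'
from h import *
s=read_state()
f=grab_frame("wrist");cv2.imwrite("pics/w5.png",f["color"][:,:,::-1])
print(s["eef_pos"],project(f,[(.447,-.327,.105)],s))
E
```

```text
time_s: 16.2
eef_pos: [0.5349, 0.0395, 0.2134]
orientation: [3.142, -0.001, 0.016]
contact_force: [0.8, 1.0, 0.3]
finger_gap: 0.0751
grasp_force: 0.0
time_s: 17.03
eef_pos: [0.4424, -0.3361, 0.206]
orientation: [3.139, -0.018, -0.002]
contact_force: [-1.7, -0.4, -0.9]
finger_gap: 0.0751
grasp_force: 0.0
time_s: 17.28
eef_pos: [0.4469, -0.3255, 0.1952]
orientation: [-3.14, -0.002, 0.001]
contact_force: [0.4, -0.1, 0.1]
finger_gap: 0.0751
grasp_force: 0.0
[ 0.44685738 -0.32548526  0.1952259 ] [[318.69111691 239.46710671]]
```

View pics/w5.png

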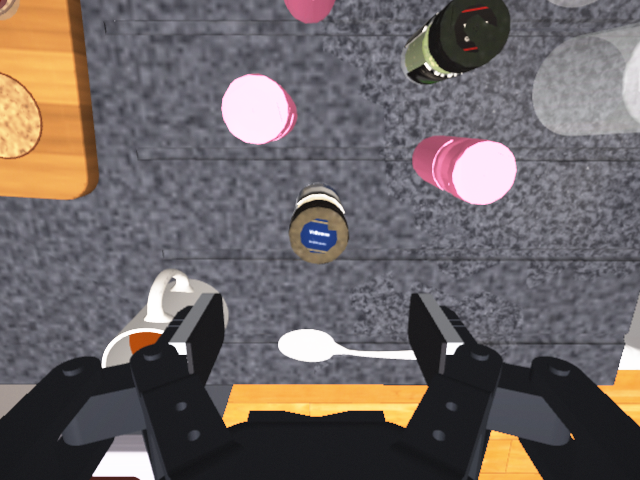

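Blue-topped lid at (319,235), neighbouring pinks at (258,108) and (483,172), green jar at (470,30), mug at (150,340) with its handle clear.

```bash
echo '[[[0.002,0.001,0.04],0],[[0.002,0.001,0.08],0],[[0.002,0.001,0.11],0],[[0.002,0.001,0.135],0],[[0.002,0.001,0.15],0],[[0.002,0.001,0.15],0],[[0.002,0.001,0.15],0]]' | python3 -m pendant; echo '[[[0,0,0],0],[[0,0,0],0],[[0,0,0],0],[[0,0,0],0],[[0,0,0],0],[[0,0,0],0],[[0,0,0],0],[[0,0,0],0]]' | python3 -m pendant 0.025 30; echo '[[[0,0,-0.02],0],[[0,0,-0.06],0],[[0,0,-0.1],0],[[0,0,-0.14],0],[[0,0,-0.16],0],[[0,0,-0.16],0],[[0,0,-0.16],0]]' | python3 -m pendant
```

```text
time_s: 17.92
eef_pos: [0.449, -0.3271, 0.0459]
orientation: [-3.141, -0.002, 0.001]
contact_force: [0.1, -0.9, 1.2]
finger_gap: 0.075
grasp_force: 0.0
time_s: 18.58
eef_pos: [0.4496, -0.3287, 0.0473]
orientation: [3.14, -0.001, 0.003]
contact_force: [-0.7, 1.4, 6.8]
finger_gap: 0.0398
grasp_force: 30.0
time_s: 19.17
eef_pos: [0.4491, -0.3287, 0.2074]
orientation: [3.139, -0.002, 0.004]
contact_force: [0.6, -0.6, -2.9]
finger_gap: 0.0404
grasp_force: 30.5
```

```bash
echo '[[[0.0765,-0.263,0],0],[[0.0765,-0.263,0],0],[[0.0765,-0.263,0],0],[[0.0765,-0.263,0],0],[[0.0765,-0.263,0],0],[[0.0765,-0.263,0],0],[[0.0765,-0.263,0],0],[[0.0765,-0.263,0],0],[[0.0765,-0.263,0],0]]' | python3 -m pendant; echo '[[[0,0,0.08],0],[[0,0,0.08],0],[[0,0,0.08],0],[[0,0,0.11],0],[[0,0,0.12],0],[[0,0,0.12],0],[[0,0,0.12],0]]' | python3 -m pendant
python3 - <<'E'
from h import *
np.set_printoptions(precision=4,suppress=True)
s=read_state()
f=grab_frame("wrist");cv2.imwrite("pics/w6.png",f["color"][:,:,::-1])
print(s["eef_pos"])
z0=s["eef_pos"][2]-.047
print("z0",z0,"lid",project(f,[(*s["eef_pos"][:2],z0+.105)],s),"cork",project(f,[(.5252,-.066,.022)],s))
E
```

```text
time_s: 19.92
eef_pos: [0.5247, -0.0635, 0.2043]
orientation: [-3.141, -0.004, 0.004]
contact_force: [0.0, -1.1, -1.4]
finger_gap: 0.04
grasp_force: 30.6
time_s: 20.5
eef_pos: [0.5253, -0.066, 0.0866]
orientation: [-3.142, 0.003, 0.001]
contact_force: [0.4, 0.2, -1.4]
finger_gap: 0.0403
grasp_force: 30.7
[ 0.5253 -0.066   0.0866]
z0 0.03964843175726142 lid [[316.1546 402.6462]] cork [[316.2998 252.9996]]
```

View pics/w6.png

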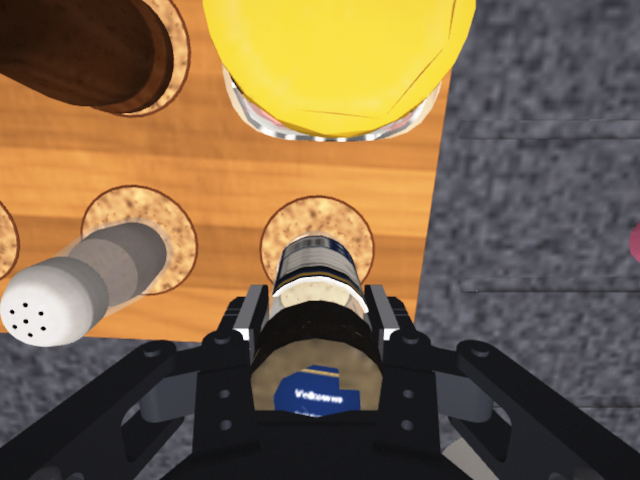

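The blue-topped jar hangs upright over the front-right cork (317,248). The salt shaker stands on the middle cork at (140,240).

```bash
echo '[[[0.001,0,0.01],0],[[0.001,0,0.015],0],[[0.001,0,0.016],0],[[0.001,0,0.016],0]]' | python3 -m pendant; echo '[[[0,0,0.001],0],[[0,0,0.0015],0],[[0,0,0.0015],0]]' | python3 -m pendant
```

```text
time_s: 20.88
eef_pos: [0.526, -0.0653, 0.0695]
orientation: [-3.141, 0.001, 0.001]
contact_force: [0.4, 0.3, -1.1]
finger_gap: 0.04
grasp_force: 30.7
time_s: 21.13
eef_pos: [0.5266, -0.0653, 0.0689]
orientation: [3.141, -0.001, 0.001]
contact_force: [-2.0, 0.6, 3.8]
finger_gap: 0.0401
grasp_force: 31.2
```

```bash
echo '[[[0,0,0],0],[[0,0,0],0],[[0,0,0],0],[[0,0,0],0],[[0,0,-0.01],0],[[0,0,-0.04],0],[[0,0,-0.08],0],[[0,0,-0.12],0],[[0,0,-0.15],0],[[0,0,-0.15],0]]' | python3 -m pendant 0.07; echo '[[[0.0445,0.349,0],0],[[0.0445,0.349,0],0],[[0.0445,0.349,0],0],[[0.0445,0.349,0],0],[[0.0445,0.349,0],0],[[0.0445,0.349,0],0],[[0.0445,0.349,0],0],[[0.0445,0.349,0],0],[[0.0445,0.349,0],0],[[0.0445,0.349,0],0]]' | python3 -m pendant; echo '[[[0,0,0.015],0],[[0,0,0.015],0],[[0,0,0.015],0]]' | python3 -m pendant
python3 - <<'E'
from h import *
s=read_state()
f=grab_frame("wrist");cv2.imwrite("pics/w7.png",f["color"][:,:,::-1])
print(s["eef_pos"],project(f,[(.571,-.414,.105)],s))
E
```

```text
time_s: 21.97
eef_pos: [0.5294, -0.0652, 0.226]
orientation: [3.14, -0.001, 0.016]
contact_force: [1.2, 0.1, 0.4]
finger_gap: 0.0701
grasp_force: 0.0
time_s: 22.8
eef_pos: [0.5684, -0.4207, 0.2174]
orientation: [3.14, -0.012, -0.003]
contact_force: [-0.5, -0.1, 0.4]
finger_gap: 0.07
grasp_force: 0.0
time_s: 23.05
eef_pos: [0.5703, -0.4134, 0.2029]
orientation: [-3.14, -0.0, 0.002]
contact_force: [0.4, 0.5, 1.3]
finger_gap: 0.07
grasp_force: 0.0
[ 0.57026288 -0.41341502  0.20294001] [[317.27950953 235.12958184]]
```

View pics/w7.png

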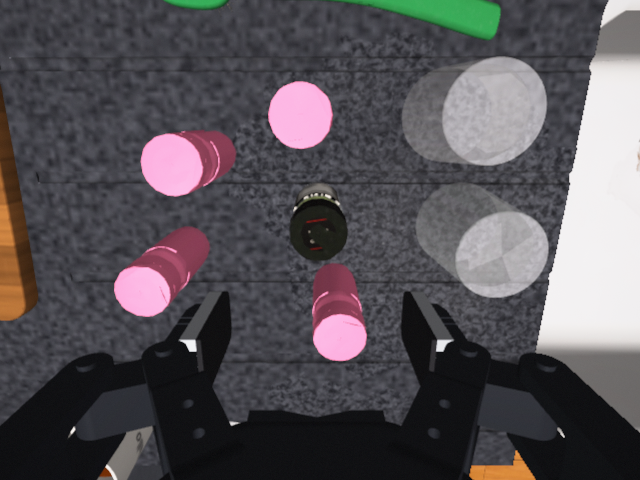

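Black lid with the red print at (318,233) is the green-labelled jar, ringed by pinks at (300,115), (172,163), (145,288) and (340,336). The glasses to the right are clear.

```bash
echo '[[[0.002,0.001,0.04],0],[[0.002,0.001,0.08],0],[[0.002,0.001,0.12],0],[[0.002,0.001,0.145],0],[[0.002,0.001,0.157],0],[[0.002,0.001,0.157],0],[[0.002,0.001,0.157],0]]' | python3 -m pendant; echo '[[[0,0,0],0],[[0,0,0],0],[[0,0,0],0],[[0,0,0],0],[[0,0,0],0],[[0,0,0],0],[[0,0,0],0],[[0,0,0],0]]' | python3 -m pendant 0.025 30; echo '[[[0,0,-0.02],0],[[0,0,-0.06],0],[[0,0,-0.1],0],[[0,0,-0.14],0],[[0,0,-0.18],0],[[0,0,-0.2],0],[[0,0,-0.2],0]]' | python3 -m pendant
```

```text
time_s: 23.68
eef_pos: [0.5733, -0.4155, 0.0478]
orientation: [3.141, -0.001, 0.002]
contact_force: [0.2, 0.2, 0.5]
finger_gap: 0.0704
grasp_force: 0.0
time_s: 24.35
eef_pos: [0.5738, -0.4161, 0.0489]
orientation: [3.139, -0.001, 0.005]
contact_force: [-0.3, 0.4, 7.2]
finger_gap: 0.04
grasp_force: 29.4
time_s: 24.93
eef_pos: [0.5746, -0.4165, 0.2542]
orientation: [3.136, -0.002, 0.014]
contact_force: [-0.1, -0.2, -0.5]
finger_gap: 0.0405
grasp_force: 30.4
```

```bash
echo '[[[-0.0365,-0.36,0],0],[[-0.0365,-0.36,0],0],[[-0.0365,-0.36,0],0],[[-0.0365,-0.36,0],0],[[-0.0365,-0.36,0],0],[[-0.0365,-0.36,0],0],[[-0.0365,-0.36,0],0],[[-0.0365,-0.36,0],0],[[-0.0365,-0.36,0],0],[[-0.0365,-0.36,0],0]]' | python3 -m pendant; echo '[[[0,-0.2,0],0],[[0,-0.2,0],0],[[0,-0.2,0],0],[[0,-0.2,0],0],[[0,-0.2,0],0],[[0,-0.2,0],0],[[0,-0.2,0],0]]' | python3 -m pendant; echo '[[[0,0,0.08],0],[[0,0,0.08],0],[[0,0,0.12],0],[[0,0,0.15],0],[[0,0,0.164],0],[[0,0,0.164],0],[[0,0,0.164],0]]' | python3 -m pendant
python3 - <<'E'
from h import *
np.set_printoptions(precision=4,suppress=True)
s=read_state()
f=grab_frame("wrist");cv2.imwrite("pics/w8.png",f["color"][:,:,::-1])
print(s["eef_pos"])
z0=s["eef_pos"][2]-.0485
print("z0",z0,"lid",project(f,[(*s["eef_pos"][:2],z0+.105)],s),"cork",project(f,[(.538,.1435,.022)],s))
E
```

```text
time_s: 25.77
eef_pos: [0.5356, -0.0474, 0.2469]
orientation: [-3.14, -0.014, -0.001]
contact_force: [0.4, 0.7, -1.2]
finger_gap: 0.0402
grasp_force: 30.6
time_s: 26.35
eef_pos: [0.5358, 0.147, 0.2462]
orientation: [-3.141, -0.006, 0.0]
contact_force: [-0.6, -1.7, -1.5]
finger_gap: 0.0403
grasp_force: 30.7
time_s: 26.93
eef_pos: [0.5364, 0.1432, 0.082]
orientation: [3.141, -0.004, -0.002]
contact_force: [0.8, -0.3, -0.6]
finger_gap: 0.0406
grasp_force: 30.7
[0.5364 0.1432 0.082 ]
z0 0.033528301418937395 lid [[316.2901 398.8962]] cork [[315.5976 252.8607]]
```

View pics/w8.png

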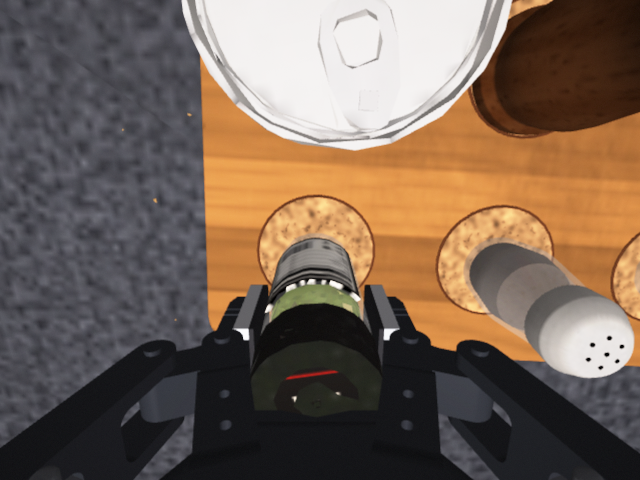

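The green-labelled jar hangs upright over the front-left cork (316,248).

```bash
echo '[[[0.002,0,0.006],0],[[0.002,0,0.0095],0],[[0.002,0,0.0095],0],[[0.002,0,0.0095],0]]' | python3 -m pendant; echo '[[[0,0,0.001],0],[[0,0,0.0015],0],[[0,0,0.0015],0]]' | python3 -m pendant
```

```text
time_s: 27.32
eef_pos: [0.5387, 0.1446, 0.0731]
orientation: [3.142, -0.001, 0.001]
contact_force: [0.6, -0.3, -1.1]
finger_gap: 0.0404
grasp_force: 30.7
time_s: 27.57
eef_pos: [0.5385, 0.1447, 0.0713]
orientation: [-3.142, 0.001, -0.0]
contact_force: [0.6, -0.1, -1.6]
finger_gap: 0.04
grasp_force: 30.7
```

```bash
echo '[[[0,0.0005,0.001],0],[[0,0.0005,0.0015],0],[[0,0.0005,0.0015],0]]' | python3 -m pendant
```

```text
time_s: 27.82
eef_pos: [0.5387, 0.1443, 0.0704]
orientation: [-3.142, 0.001, -0.001]
contact_force: [-2.3, -0.1, 4.3]
finger_gap: 0.0399
grasp_force: 31.3
```

```bash
echo '[[[0,0,0],0],[[0,0,0],0],[[0,0,0],0],[[0,0,0],0],[[0,0,-0.01],0],[[0,0,-0.04],0],[[0,0,-0.08],0],[[0,0,-0.12],0],[[0,0,-0.16],0],[[0,0,-0.2],0]]' | python3 -m pendant 0.075; echo '[[[-0.03,0.108,-0.06],0],[[-0.03,0.108,-0.06],0],[[-0.03,0.108,-0.06],0],[[-0.03,0.108,-0.06],0],[[-0.03,0.108,-0.06],0],[[-0.03,0.108,-0.06],0],[[-0.03,0.108,-0.06],0]]' | python3 -m pendant
python3 - <<'E'
from h import *
np.set_printoptions(precision=4,suppress=True)
s=read_state();f=grab_frame("wrist");cv2.imwrite("pics/w9.png",f["color"][:,:,::-1]);print(s["eef_pos"])
B=[.5845,.0363,-.06];c,q=np.cos(B[2]),np.sin(B[2])
for n,x,y,h in(("pepper_mill",.0525,0,.17),("salt_shaker",-.0525,0,.09),("jar_blue",-.0525,-.105,.105),("jar_green",-.0525,.105,.105)):
    p=(B[0]+c*x-q*y,B[1]+q*x+c*y)
    print(n,"want top px",project(f,[(*p,.022+h)],s),"cork",project(f,[(*p,.022)],s))
    P=[r+[0,0,.022] for r in PARTS[n]]
    for b in trace(n,f)[:3]:
        e=fit([(f,s,b["region"],np.zeros((480,640),bool))],P,p,2)
        if e[1]<.5: print(b["confidence"],e, "offset mm",1000*(e[0]-p))
E
```

```text
time_s: 28.65
eef_pos: [0.5379, 0.1443, 0.2727]
orientation: [-3.141, 0.0, -0.001]
contact_force: [1.5, 0.3, 0.4]
finger_gap: 0.075
grasp_force: 0.0
time_s: 29.23
eef_pos: [0.5081, 0.0375, 0.3295]
orientation: [-3.141, -0.002, 0.001]
contact_force: [0.5, 0.2, 0.2]
finger_gap: 0.0747
grasp_force: 0.0
[0.5081 0.0375 0.3295]
pepper_mill want top px [[322.865   39.2072]] cork [[320.3518  71.7482]]
0.74 (array([0.6318, 0.035 ]), np.float64(0.06090044917998538)) offset mm [-5.0635  1.8542]
salt_shaker want top px [[314.3717 176.3784]] cork [[314.7757 165.8848]]
0.57 (array([0.5333, 0.0396]), np.float64(0.20211937042231576)) offset mm [1.1642 0.1558]
jar_blue want top px [[425.8142 185.4348]] cork [[401.2206 171.202 ]]
jar_green want top px [[201.6544 171.7665]] cork [[227.6708 160.5225]]
0.8 (array([0.5377, 0.1446]), np.float64(0.061536881035545554)) offset mm [-0.6541  0.3822]
```

View pics/w9.png

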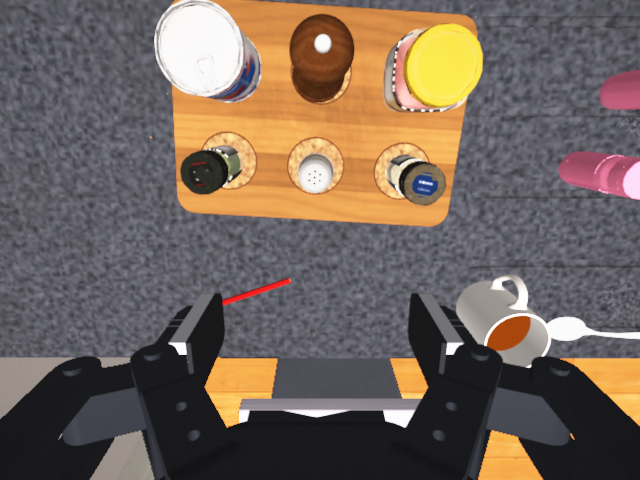

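All four stand upright on their corks: mill knob at (323,44), salt (315,175), blue (425,184), green (204,172). The mill may sit a few mm towards the robot, so I'll measure it from directly above.

```bash
echo '[[[0.08,0,0],0],[[0.08,0,0],0],[[0.08,0,0],0],[[0.08,0,0],0],[[0.08,0,0],0]]' | python3 -m pendant
cat > chk.py <<'E'
from h import *
np.set_printoptions(precision=4,suppress=True)
s=read_state();f=grab_frame("wrist");print(s["eef_pos"]);Z=np.zeros((480,640),bool);ig=Z.copy();res={}
for n,p in dict(pepper_mill=(.637,.033),tin=(.642,.138),jam_jar=(.63,-.071),salt_shaker=(.532,.039),jar_blue=(.526,-.066),jar_green=(.538,.144)).items():
    c=project(f,[(*p,.08)],s)[0];dz=0 if n in("tin","jam_jar") else .022
    for b in trace(n,f):
        m=np.argwhere(b["region"]).mean(0)[::-1]
        if np.hypot(*(m-c))<45:
            res[n]=fit([(f,s,b["region"],Z)],[r+[0,0,dz] for r in PARTS[n]],p,2);print(n,*res[n]);ig|=b["region"];break
ig=cv2.dilate(ig.astype(np.uint8),np.ones((9,9))).astype(bool);ig[270:]=True
B,e=fit([(f,s,trace("board",f)[0]["region"],ig)],BOARD,(.5845,.0363,-.06),2);print("board",B,e)
c,q=np.cos(B[2]),np.sin(B[2])
for n,v in dict(pepper_mill=(.0525,0),tin=(.0525,.105),jam_jar=(.0525,-.105),salt_shaker=(-.0525,0),jar_blue=(-.0525,-.105),jar_green=(-.0525,.105)).items():
    if n in res: d=res[n][0]-B[:2];print(n,"off disc mm",1000*(np.array([c*d[0]+q*d[1],-q*d[0]+c*d[1]])-v))
h=cv2.cvtColor(f["color"],cv2.COLOR_RGB2HSV)
E
python3 chk.py
```

```text
time_s: 29.9
eef_pos: [0.5881, 0.0368, 0.3292]
orientation: [-3.141, -0.0, 0.002]
contact_force: [0.4, 0.1, 0.5]
finger_gap: 0.075
grasp_force: 0.0
[0.5881 0.0368 0.3292]
pepper_mill [0.6385 0.0347] 0.10131889913852254
tin [0.6422 0.1365] 0.04076854467072988
jam_jar [ 0.6299 -0.0658] 0.07224488147639618
salt_shaker [0.5353 0.0395] 0.24625943719972543
jar_blue [ 0.5277 -0.0626] 0.07125939656060143
jar_green [0.539  0.1446] 0.07997539218701943
board [ 0.5841  0.036  -0.0575] 0.02555172805390471
pepper_mill off disc mm [1.9233 1.762 ]
tin off disc mm [-0.2636 -1.3377]
jam_jar off disc mm [-0.8815  6.003 ]
salt_shaker off disc mm [3.649  0.7128]
jar_blue off disc mm [1.8497 3.3334]
jar_green off disc mm [1.2728 0.8361]
```

```bash
python3 -c "
from cell import *
print(job_done())"
```

```text
the job is handed in; nothing more can be done
None
```

The job is handed in at about 30 s of the 128 s allowed: mill, salt, blue jar and green jar were placed in that order and stand upright, within about 4 mm of their disc centres by the last camera check. I saw nothing knocked over, and the jam jar and tin measured where they started within the camera error (about 4–5 mm); I did not re-measure the mug and tea box.

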